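Zero the load cell, then seat the specimen vice on its spigot and hold it down

ROBOT

A 6-joint arm with a two-finger parallel gripper is mounted at the origin on the work surface. World frame = base frame: x ahead of the robot, y to its left, z up, the work surface at z = 0. Lengths are in m, angles in rad, forces in N, time in s.
With the tool pointing down it reaches from about 0.375 to 0.975 m from the base axis. Payload 3.8 kg.
Tool frame: the origin (TCP) lies on the mounting face of the last link; the fingertips stand 173 mm ahead of it and the grasp point (between the pads) lies 155 mm ahead of it (bot.hold_point_z is the distance from the TCP to the grasp point, in m); z points along the fingers, y is the line along which they close (so a half turn about z gives the same grasp; the last joint's range is limited). The gripper opens to 85 mm and grips with 20 to 120 N. Pads are 22 mm wide; open, the fingers measure 114 mm over their backs; the gripper's body (76 mm by 85 mm) begins 54 mm behind the grasp point. The pads swing forward as they close: fully open they stand 13 mm farther back than shut.
Start: joints at [1.155, 0.264, 1.604, -0, 1.274, -0.037], TCP at [0.25, 0.627, 0.405] pointing down, gripper open.
Joint ranges: [-2.63, 2.63], [-0.94, 2.18], [0.31, 2.57], [-1.31, 4.45], [0, 2.66], [-2.55, 2.55]. Speed limits (rad/s): [2.57, 2.57, 3.14, 3.14, 3.14, 3.14].

INTERFACE

Orientations are given as a rotation vector (axis times angle).
In Python, from workcell import bot, optics gives the robot as it stands.
- The arm moves only by the shell command python3 -m jog 'ROWS' [OPENING] [FORCE]. ROWS is JSON, a list of rows, each an object of numbers: "dx", "dy", "dz": the shift along the tool's x, y, z in mm; "ax", "ay", "az": the turn, a rotation vector about the tool's x, y, z in degrees. A call has 1 to 20 rows; each row shifts and turns the commanded pose from where the row before left it, along the tool's axes as they then stand; what a row does not reach is not made up. A row lasts 1/12 s, in which the tool goes at most 41.7 mm and 7.16 degrees, less where a joint would pass 70% of its speed; a pose out of reach is approached as far as the arm can. A call with a gripper value outside its range is refused whole. OPENING is the opening, from 0 (shut) to 1 (fully open), set as the call begins (- or left out, the last holds). The fingers move at their own pace and stop on an object; FORCE is the grip in N (left out, the last holds). Time passes only in rows, so rows that do not move let the fingers close. It gives the time, the measured TCP pose, the force, the opening and the grip force at its end, in the units of the state.
- bot.read_state(): the state, without advancing time (a new reading comes with each control period).
- optics.read_camera(name): name is "scene" or "top"; returns a dict with "img" (384x512x3 uint8, red, green, blue), "vertical_fov" (degrees; the focal length in pixels is half the picture's height over the tangent of half this angle, whatever the lens; pixels are square), "cx", "cy" (the principal point, pixels), "k1" (the pictures are not rectified: a ray, as slopes to the right and down, at radius r is drawn at 1 + k1 r^2 times it, then the intrinsics apply), "R" (3x3) and "t" (3): a world point X has camera coordinates R X + t. Camera axes: x right, y down, z forward; pixel columns grow to the right and rows downward; lengths in m; the calibration is good to about 2 mm. A picture is of the moment at which its call begins. There is no depth.
- bot.finish_job(): hands the job in; it is judged then, once.
The state is a dict: "time": time; "q": joint angles; "joint_vel": joint speeds; "joint_torque": joint torques, N m; "tool_pos": TCP position; "tcp_rot": TCP orientation; "wrist_force": force on the tool from outside, world axes, zero at the start; "torque": the same for the moment, N m; "width": opening from 0.0 (shut) to 1.0 (fully open); "grip_force": force on a finger pad.
Only numpy, scipy, OpenCV 4.12 (cv2) and the standard library are available. Lean on these libraries where they do the work, as an engineer would, in place of code of your own. Each camera call takes 0.05 s, during which the arm holds its last target. There are 200 camera calls.

TASK

With the load cell still bare, take the pin tool from its stand, push in the small recessed zero button on the tester's base unit with the tool's tip, and put the tool back in its hole in the stand. Then slide the specimen vice over the load cell's spigot until it drops on, its cross-pin holes lined up with the spigot's (the thumbscrew pointing straight to the front or straight to the back of the unit), and press it all the way down against the sprung collar. Finish while still holding the vice fully down, so that I can put the cross pin in; leave the other fixtures where they are.

Things in the scene. Friction and masses are not known exactly. Their poses are not given: they have to be found in the camera images.
- unit: Fixed teal base unit of a materials tester, box 200 (x) x 260 (y) mm, flat deck 75 mm above the table. Origin: centre of underside, on the table; z up; yaw up to 0.3 rad. Front strip (-x side): keypad, display, mushroom stop button (at x -72, y +100 mm, top 98 mm above table) and the recessed zero button. Rear: load cell boss with the spigot.
- spigot (a point): Foot of the load cell's fixed upright steel spigot, on its axis, on the dark boss (72 mm across), 85 mm above table; unit frame x +30, y 0; axes as unit. Round pin 14 mm diameter, tip 28 mm above this point (rim bevelled 1.8 mm), 6 mm cross hole along y. Sprung aluminium collar around it (35 mm outside, 18 inside, 5 thick): top 11 mm above this point when up, 5 mm when fully down.
- collar (a joint): Travel of the sprung collar in m: 0 up, 0.006 fully down on a rigid stop. Starts to move at about 5.5 N, needs about 13 N to reach the stop, vice's weight included. The vice's weight alone does not move it; springs back when let go.
- zero_top (a point): Centre of the top face of the zero button, a plain grey cap 11 mm across, sunk 5 mm below the deck in a round 15 mm recess with a thin black bezel (70 mm above table; unit frame x -72.5, y -60). Too narrow for a robot finger. Moves down with the button.
- zero (a joint): Travel of the zero button in m: 0 free, 0.004 fully in; spring, about 1.3 N to start and 4 N fully in; returns when let go. It counts as pushed above 0.0028.
- stand: Fixed aluminium bench stand for the pin tool, a block 60 x 44 x 46 mm high, origin at the centre of its underside on the table. One round upright hole of 14 mm, 42 mm deep, in the middle of its top.
- stand_hole (a point): Centre of the mouth of the stand's hole, 46 mm above the table.
- pin_tool: Pin tool (stylus), 110 mm long, 40 g, upright in the stand's hole at the start. Origin: centre of its flat tip; z runs up its axis. Steel shank 5 mm diameter from 0 to 40 mm, then a round collar 22 mm across, 4 mm thick, and a round aluminium handle 14 mm diameter up to 110 mm. In the stand the collar rests on the block top, so the origin is 6 mm above the table.
- vice: Specimen vice, bare aluminium, 0.28-0.42 kg, 74 mm tall, upright on the table. Origin: centre of underside = mouth of its bore; z up. Skirt 38 mm diameter, 34 high, blind bore 17 mm, 26 deep, cross hole along y. Above: block 44 (x) x 30 (y), flat sides at y +-15 to hold by; thumbscrew out to x +44 at 64 high. Origin above spigot: on its tip 28 mm, on free collar 11, fully down 5.
- bend_rig: Bystander: black three-point-bend support, base 50 x 110 x 10 mm with two uprights, 49 mm tall, origin at the centre of its underside. Loose.
- cup: Bystander: white plastic sample cup, 60 mm across the rim, 75 mm tall, origin at the centre of its underside. Loose.
- platen: Bystander: aluminium compression platen, disc 75 mm across and 10 mm thick with an upright 16 mm stem, 40 mm tall in all, origin at the centre of its underside. Loose.
Not all that is in view belongs to the job. What is shaped like the vice but orange is not meant.

How it is judged:
By the outcome, as a careful person would: the job done as asked, in the order asked, and still so for the second after the job is handed in, while the arm keeps its last pose, push and grip.
It also fails if it takes over 61 s, if anything falls off the work surface, if the arm or the gripper's body presses on something with over 40 N, if the wrist force passes 120 N, or if a joint passes its speed limit or range.

## Working session

There is one attempt and no reset: what is moved stays moved. The work goes in short steps, Python scripts to look and compute and a shell command to move; the robot and the scene stay as the last step left them, time stands still between calls to the robot, and variables do not carry over. Pictures are saved under pics/ and viewed, at most 10 in all, crops included, and the job is handed in when it is done.

```bash
ls; mkdir -p pics; cat > h.py <<'E'
import numpy as np, cv2
from workcell import bot, optics
from scipy.spatial.transform import Rotation as Ro
def cam(n): return optics.read_camera(n)
def f(c): return c["img"].shape[0]/2/np.tan(np.radians(c["vertical_fov"])/2)
def ray(c,u,v):
    F=f(c); x=np.array([(u-c["cx"])/F,(v-c["cy"])/F]); s=x.copy()
    for _ in range(30): s=x/(1+c["k1"]*(s@s))
    R=np.array(c["R"]);t=np.array(c["t"]); o=-R.T@t; d=R.T@np.array([s[0],s[1],1]); return o,d
def onz(c,u,v,z):
    o,d=ray(c,u,v); return o+d*(z-o[2])/d[2]
def proj(c,X):
    p=np.array(c["R"])@np.array(X)+np.array(c["t"]); s=p[:2]/p[2]; s=s*(1+c["k1"]*(s@s)); return s*f(c)+[c["cx"],c["cy"]]
def tri(c1,p1,c2,p2):
    o1,d1=ray(c1,*p1);o2,d2=ray(c2,*p2)
    a=np.linalg.lstsq(np.c_[d1,-d2],o2-o1,rcond=None)[0]
    A=o1+a[0]*d1;B=o2+a[1]*d2; return (A+B)/2,np.linalg.norm(A-B)
E
python3 - <<'E'
from h import *
for n in("scene","top"):
    c=cam(n); cv2.imwrite(f"pics/{n}0.png",c["img"][:,:,::-1]); np.save(n+"0.npy",c,allow_pickle=True)
    print(n,f(c),c["cx"],c["cy"],c["k1"],np.round(-np.array(c["R"]).T@c["t"],3),np.round(c["R"],2).tolist())
print(bot.read_state(),bot.hold_point_z)
E
```

```text
pics
scene 350.6370150039192 249.1662886018963 194.4489420130641 -0.022576188368031488 [0.924 0.283 0.745] [[-0.63, 0.78, -0.0], [0.63, 0.51, -0.58], [-0.45, -0.37, -0.81]]
top 444.7905286288949 258.4487750624826 188.24103180224347 -0.07975549496005328 [0.318 0.012 1.283] [[0.05, -1.0, 0.0], [-0.98, -0.05, -0.21], [0.21, 0.01, -0.98]]
{'time': 0.1, 'q': array([ 1.15510407e+00,  2.64647391e-01,  1.60525476e+00,  1.31031395e-05,
        1.27372598e+00, -3.69167794e-02]), 'joint_vel': array([ 2.03211325e-04, -2.00296894e-03, -4.23843044e-03,  2.21759286e-05,
        1.06462154e-03,  6.81058938e-04]), 'joint_torque': array([ 1.93345418e-04, -5.16711223e+01, -3.68587875e+01, -4.88086073e-05,
        6.31044721e-03, -1.04628822e-05]), 'tool_pos': array([0.24948307, 0.62685465, 0.40349733]), 'tcp_rot': array([-0.59134611, -3.08495679,  0.00311093]), 'wrist_force': array([-0.86693294,  0.09391732,  1.02288823]), 'torque': array([-0.01644925,  0.04765224, -0.02051798]), 'grip_force': 0.0, 'width': 1.0025511287959576} 0.1547
```

View pics/scene0.png

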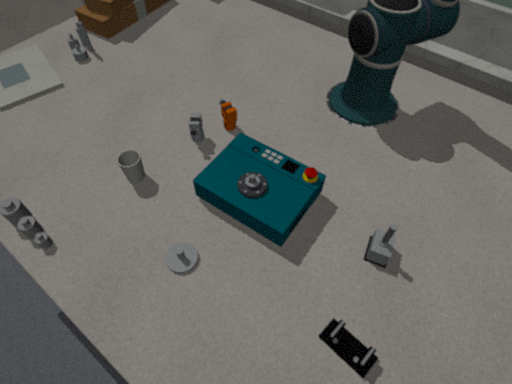

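View pics/top0.png

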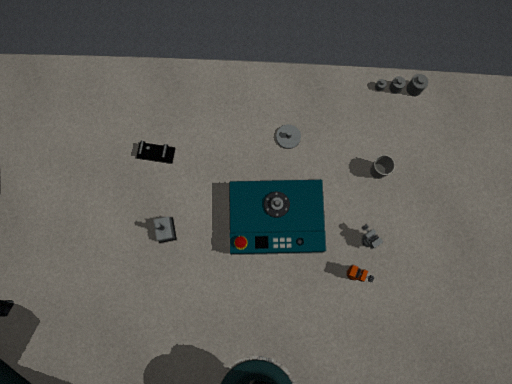

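Candidates for the vice: grey at scene (196,128) / top (370,237); orange lookalike at scene (229,115) / top (357,272), which isn't meant; far clutter at scene (78,45). Pin tool: scene (385,240) / top (164,227). Zero button: top (299,241), scene (256,149). I'll check with one close crop.

```bash
python3 - <<'E'
from h import *
c={n:np.load(n+"0.npy",allow_pickle=True).item() for n in("scene","top")}
def crop(n,u,v,w=33,h=25,s=6):
    i=c[n]["img"][v-h:v+h,u-w:u+w,::-1]; i=cv2.convertScaleAbs(i,alpha=1.4)
    i=cv2.resize(i,None,fx=s,fy=s,interpolation=cv2.INTER_NEAREST)
    for k in range(0,2*w,10): cv2.putText(i,str(u-w+k),(k*s,10),0,.35,(0,255,255)); cv2.line(i,(k*s,12),(k*s,18),(0,255,255))
    for k in range(0,2*h,10): cv2.putText(i,str(v-h+k),(0,k*s+4),0,.35,(0,255,0)); cv2.line(i,(24,k*s),(30,k*s),(0,255,0))
    return i
a=np.vstack([np.hstack([crop("scene",205,125),crop("top",370,240)]),np.hstack([crop("scene",385,245),crop("top",165,228)])])
cv2.imwrite("pics/crop1.png",a)
# unit: teal mask outline in top
for n in c:
    hsv=cv2.cvtColor(c[n]["img"],cv2.COLOR_RGB2HSV)
    m=cv2.inRange(hsv,(80,120,30),(100,255,255)); 
    cs=cv2.findContours(m,cv2.RETR_EXTERNAL,cv2.CHAIN_APPROX_NONE)[0]
    for k in cs:
        if cv2.contourArea(k)>1500:
            print(n,cv2.contourArea(k),cv2.minAreaRect(k),cv2.approxPolyDP(k,4,True)[:,0].tolist())
    m=cv2.inRange(hsv,(0,150,80),(6,255,255)); print(n,"red",cv2.moments(m,True)['m00'],[cv2.moments(m,True)[k]/max(1,cv2.moments(m,True)['m00']) for k in('m10','m01')])
a=np.hstack([crop("top",277,215,w=55,h=40,s=7)]); cv2.imwrite("pics/crop2.png",a)
E
```

```text
scene 7790.0 ((257.6723937988281, 183.4310302734375), (113.38558197021484, 83.37721252441406), 31.32869529724121) [[240, 133], [194, 179], [197, 194], [281, 245], [288, 227], [317, 195], [324, 175], [318, 173], [315, 183], [306, 183], [301, 178], [306, 166]]
scene red 73.0 [311.16438356164383, 172.06849315068493]
top 6587.0 ((276.7728576660156, 216.323974609375), (72.32405853271484, 95.04232025146484), 88.78113555908203) [[321, 180], [230, 182], [230, 252], [325, 250]]
top red 80.0 [239.9375, 241.4625]
```

View pics/crop1.png

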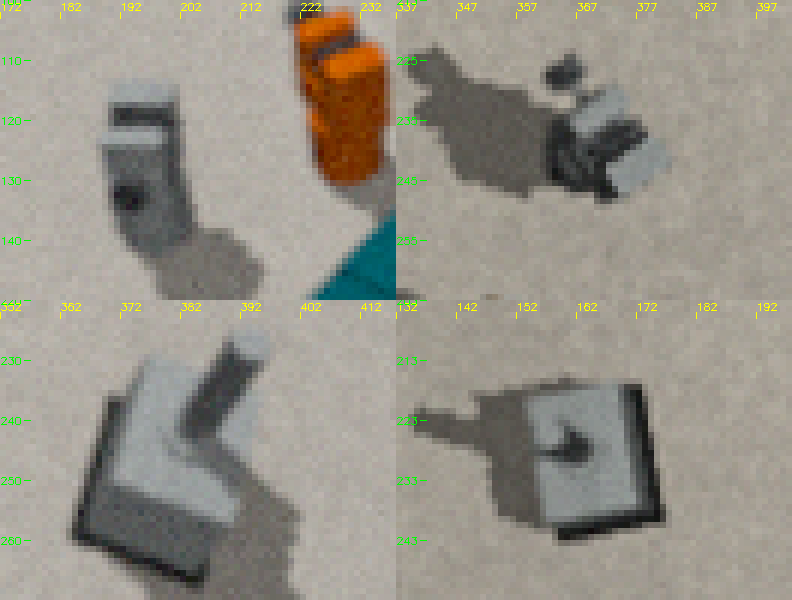

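View pics/crop2.png

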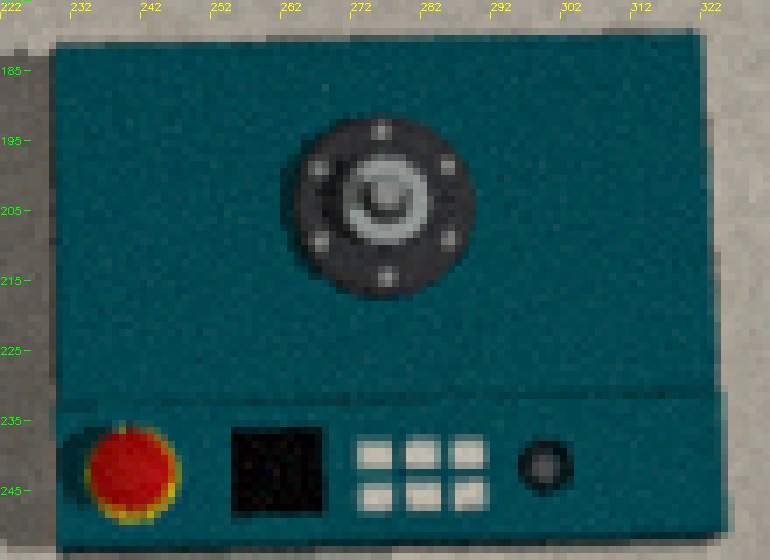

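The crops show the grey vice with its jaw tops at top (371,231) and (376,240), and the thumbscrew knob at (364,225). The stand top is centred near top (163.5,228.6), the spigot tip at (276.8,202.4), and the zero cap at (299.1,241.1).

```bash
python3 - <<'E'
from h import *
S,T=[np.load(n+"0.npy",allow_pickle=True).item() for n in("scene","top")]
P=lambda u,v,z:np.round(onz(T,u,v,z)[:2]*1000,1)
z=P(299.1,241.1,.07);b=P(276.2-.5,204.1-.5,.085);co=P(276.5,202.9,.096);tip=P(276.8,202.4,.113);red=P(239.9,241.5,.095)
print("zero",z,"boss",b,"collar",co,"tip",tip,"red",red)
# yaw from zero->red (160 mm in +y) and corners
d=red-z;print("len",np.hypot(*d),"yaw",np.arctan2(-d[0],d[1]))
hsv=cv2.cvtColor(T["img"],cv2.COLOR_RGB2HSV);m=cv2.inRange(hsv,(80,120,30),(100,255,255))
# front edge rows (deck z .075) rear edge
g=m.astype(float)/255
for us,a,bb in((range(240,318),165,200),):
    pts=np.array([P(u,a-.5+ (g[a:bb,u].argmax())+.0,.075) for u in us]);k=np.polyfit(pts[:,1],pts[:,0],1);print("rear edge yaw",-np.arctan(k[0]))
for u,v in((321.6,180),(229.7,182)):print("corner",P(u-.5,v-.5,.075))
th=-np.arctan2(d[0],d[1]);R=np.array([[np.cos(th),-np.sin(th)],[np.sin(th),np.cos(th)]])
for nm,w,l in(("zero",z,(-72.5,-60)),("spig",tip,(30,0)),("boss",b,(30,0)),("red",red,(-72,100))):print(nm,"unit origin",w-R@l)
q=np.array([(153.8,219.2),(171.3,217),(174.3,239.2),(156.2,241)])-.5
W=np.array([P(*p,.046) for p in q]);h=W.mean(0);print("stand",W.tolist(),h)
# scene stand-top corners
X=np.r_[h/1000,.116];print("tool top proj",proj(S,X),proj(T,X),"collar",proj(T,np.r_[h/1000,.05]),proj(S,np.r_[h/1000,.05]))
print("tool top from scene",onz(S,393.2,227,.116))
L=lambda x,y:(x/6+337-396/6-.5,y/6+215-.5)
b1=np.array([P(*L(*p),.074) for p in((570,118),(605,85),(628,100),(592,133))]);b2=np.array([P(*L(*p),.074) for p in((608,178),(652,135),(670,158),(624,197))])
print(b1,b2,"c",b1.mean(0),b2.mean(0))
kn=P(*L(564,73),.064);print("knob",kn)
print("vice from scene top", [onz(S,x/6+172-.5,y/6+100-.5,.074)[:2].round(4).tolist() for x,y in((112,85),(178,85),(168,145),(102,145))])
E
```

```text
zero [431.3 -94.8] boss [529.3 -26.6] collar [529.3 -28.3] tip [527.7 -28.5] red [420.5  65. ]
len 160.16454039518237 yaw 0.06748186067248575
rear edge yaw 0.06701136536129823
corner [ 605.2 -150.8]
corner [587.3 104.9]
zero unit origin [499.58914798 -30.04783966]
spig unit origin [497.76828111 -30.52291967]
boss unit origin [499.36828111 -28.62291967]
red unit origin [499.07919093 -29.9173891 ]
stand [[476.5, 314.3], [485.2, 265.3], [423.4, 251.6], [415.8, 301.9]] [450.225 283.275]
tool top proj [393.9286122  225.82940942] [157.88553379 225.44001153] collar [163.09096995 228.38183015] [384.07552986 240.85367679]
tool top from scene [0.45377071 0.2833372  0.116     ]
[[ 457.9 -275.7]
 [ 473.8 -291.8]
 [ 467.3 -302.4]
 [ 451.5 -285.8]] [[ 431.4 -293.1]
 [ 451.8 -313.4]
 [ 441.7 -321.6]
 [ 423.1 -300.5]] c [ 462.625 -288.925] [ 437.   -307.15]
knob [ 479.8 -275.2]
vice from scene top [[0.4411, -0.3257], [0.4217, -0.3015], [0.454, -0.277], [0.473, -0.3006]]
```

Measured: spigot (529,-28), zero (431,-94.7), unit yaw 0.067, stand hole/tool about (451,283), vice about (448.5,-299.5) with yaw about 38°. Going to the tool first.

```bash
cat > to.py <<'E'
import sys
from h import *
# to.py x y z(grasp point, mm) [yaw of tool y, deg]: remaining shift in tool axes mm / turn deg
s=bot.read_state(); R=Ro.from_rotvec(s["tcp_rot"]).as_matrix()
g=s["tool_pos"]*1000+R[:,2]*154.7
a=[float(x) for x in sys.argv[1:]]
yw=np.degrees(np.arctan2(R[1,1],R[0,1]))
print("t",round(s["time"],2),"grasp",g.round(1),"ywaw",yw.round(1),"tilt",R[:2,2].round(4),"F",s["wrist_force"].round(1),"w",round(s["width"],3),"grip",round(s["grip_force"],1),"q6",s["q"][5].round(2))
if len(a)>2: print("tool shift",(R.T@(np.array(a[:3])-g)).round(1), "az",(-((a[3]-yw+180)%360-180)).round(1) if len(a)>3 else "")
E
python3 to.py 452 283 165
```

```text
t 0.1 grasp [249.4 626.6 248.8] ywaw 68.3 tilt [-0.0008 -0.0019] F [-0.9  0.1  1. ] w 1.003 grip 0.0 q6 -0.04
tool shift [-315.3 -244.1   84.3] az
```

```bash
python3 -m jog '[{"dx":-12,"dy":-9},{"dx":-22,"dy":-17,"dz":4},{"dx":-24,"dy":-19,"dz":7},{"dx":-26,"dy":-20,"dz":8},{"dx":-26,"dy":-20,"dz":8},{"dx":-26,"dy":-20,"dz":8},{"dx":-26,"dy":-20,"dz":8},{"dx":-26,"dy":-20,"dz":8},{"dx":-26,"dy":-20,"dz":8},{"dx":-26,"dy":-20,"dz":8},{"dx":-25,"dy":-20,"dz":7},{"dx":-22,"dy":-17,"dz":5},{"dx":-18,"dy":-14,"dz":3},{"dx":-10,"dy":-8},{}]' 0.6; python3 to.py 452 283 165
python3 - <<'E'
from h import *
o=[]
for n in("scene","top"):
    c=cam(n); np.save(n+"1.npy",c,allow_pickle=True)
    u,v=[int(k) for k in proj(c,[.451,.283,.1])]
    i=c["img"][max(0,v-40):v+40,max(0,u-40):u+40,::-1]; print(n,u,v); o.append(cv2.resize(i,(400,400),interpolation=cv2.INTER_NEAREST))
cv2.imwrite("pics/p1.png",np.hstack(o))
E
```

```text
t 0.1 grasp [249.4 626.6 248.8] ywaw 68.3 tilt [-0.0008 -0.0019] F [-0.9  0.1  1. ] w 1.003 grip 0.0 q6 -0.04
tool shift [-315.3 -244.1   84.3] az 
scene 391 229
top 159 225invalid input
```

View pics/p1.png

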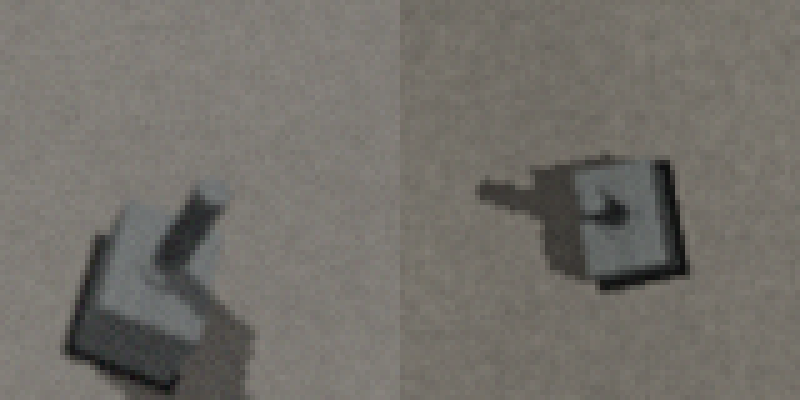

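The tool stands in the middle of the stand, with the scene handle top at about (393,227). The arm hasn't moved: the empty row was refused.

```bash
python3 -m jog '[{"dx":-12,"dy":-9},{"dx":-22,"dy":-17,"dz":4},{"dx":-24,"dy":-19,"dz":7},{"dx":-26,"dy":-20,"dz":8},{"dx":-26,"dy":-20,"dz":8},{"dx":-26,"dy":-20,"dz":8},{"dx":-26,"dy":-20,"dz":8},{"dx":-26,"dy":-20,"dz":8},{"dx":-26,"dy":-20,"dz":8},{"dx":-26,"dy":-20,"dz":8},{"dx":-25,"dy":-20,"dz":7},{"dx":-22,"dy":-17,"dz":5},{"dx":-18,"dy":-14,"dz":3},{"dx":-10,"dy":-8},{"dz":0}]' 0.6; python3 to.py 452 283 165
```

```text
t 0.2 grasp [249.4 626.7 249.1] ywaw 68.3 tilt [-0.0006 -0.0014] F [-0.3  0.1  0.9] w 0.999 grip 0.0 q6 -0.04
tool shift [-315.3 -244.3   84.4] az invalid input
```

```bash
python3 -m jog '[{"dx":-12,"dy":-9}]'; echo; python3 -m jog '[{"dx":-2.0,"dy":-2.0,"dz":0,"ax":0,"ay":0,"az":0}]' ; echo;python3 -m jog '[{"dx":-2.0,"dy":-2.0,"dz":0,"ax":0,"ay":0,"az":0}]' 0.6; python3 -m jog --help
```

```text
time: 0.28
tool_pos: [0.2505, 0.6247, 0.4041]
tcp_rot: [-0.591, -3.085, 0.001]
wrist_force: [-0.7, -0.6, 0.2]
width: 0.997
grip_force: 0.0

time: 0.37
tool_pos: [0.2518, 0.6218, 0.4043]
tcp_rot: [-0.591, -3.085, 0.001]
wrist_force: [-0.6, -0.0, -0.7]
width: 0.882
grip_force: 0.0invalid input
invalid input: not JSON, or not a number
```

All six keys are needed in each row.

```bash
python3 -m jog '[{"dx":-12,"dy":-9,"dz":0,"ax":0,"ay":0,"az":0},{"dx":-22,"dy":-17,"dz":4,"ax":0,"ay":0,"az":0},{"dx":-24,"dy":-19,"dz":7,"ax":0,"ay":0,"az":0},{"dx":-26,"dy":-20,"dz":8,"ax":0,"ay":0,"az":0},{"dx":-26,"dy":-20,"dz":8,"ax":0,"ay":0,"az":0},{"dx":-26,"dy":-20,"dz":8,"ax":0,"ay":0,"az":0},{"dx":-26,"dy":-20,"dz":8,"ax":0,"ay":0,"az":0},{"dx":-26,"dy":-20,"dz":8,"ax":0,"ay":0,"az":0},{"dx":-26,"dy":-20,"dz":8,"ax":0,"ay":0,"az":0},{"dx":-26,"dy":-20,"dz":8,"ax":0,"ay":0,"az":0},{"dx":-25,"dy":-20,"dz":7,"ax":0,"ay":0,"az":0},{"dx":-22,"dy":-17,"dz":5,"ax":0,"ay":0,"az":0},{"dx":-18,"dy":-14,"dz":3,"ax":0,"ay":0,"az":0},{"dx":-8,"dy":-6,"dz":0,"ax":0,"ay":0,"az":0},{"dx":0,"dy":0,"dz":0,"ax":0,"ay":0,"az":0},{"dx":0,"dy":0,"dz":0,"ax":0,"ay":0,"az":0}]' 0.6 2>&1 | head -2; python3 to.py 452 283 91
```

```text
time: 1.7
tool_pos: [0.4533, 0.2809, 0.3231]
t 1.7 grasp [453.3 281.  168.4] ywaw 68.2 tilt [0.0003 0.0008] F [ 0.4  0.9 -0.1] w 0.597 grip 0.0 q6 -0.68
tool shift [ 1.9  1.3 77.4] az
```

```bash
python3 -m jog '[{"dx":1,"dy":0.6,"dz":4,"ax":0,"ay":0,"az":0},{"dx":1,"dy":0.6,"dz":10,"ax":0,"ay":0,"az":0},{"dx":0,"dy":0,"dz":15,"ax":0,"ay":0,"az":0},{"dx":0,"dy":0,"dz":17,"ax":0,"ay":0,"az":0},{"dx":0,"dy":0,"dz":15,"ax":0,"ay":0,"az":0},{"dx":0,"dy":0,"dz":10,"ax":0,"ay":0,"az":0},{"dx":0,"dy":0,"dz":6,"ax":0,"ay":0,"az":0},{"dx":0,"dy":0,"dz":0,"ax":0,"ay":0,"az":0},{"dx":0,"dy":0,"dz":0,"ax":0,"ay":0,"az":0}]' 0.6 && python3 -m jog '[{"dx":0,"dy":0,"dz":0,"ax":0,"ay":0,"az":0},{"dx":0,"dy":0,"dz":0,"ax":0,"ay":0,"az":0},{"dx":0,"dy":0,"dz":0,"ax":0,"ay":0,"az":0},{"dx":0,"dy":0,"dz":0,"ax":0,"ay":0,"az":0},{"dx":0,"dy":0,"dz":0,"ax":0,"ay":0,"az":0},{"dx":0,"dy":0,"dz":0,"ax":0,"ay":0,"az":0}]' 0 50; python3 to.py 452 283 135
```

```text
time: 2.45
tool_pos: [0.4515, 0.2837, 0.2455]
tcp_rot: [-0.59, -3.085, 0.0]
wrist_force: [1.3, -0.3, 0.5]
width: 0.599
grip_force: 0.0
time: 2.95
tool_pos: [0.4523, 0.2835, 0.2467]
tcp_rot: [0.591, 3.084, 0.002]
wrist_force: [-0.0, 0.4, 5.0]
width: 0.148
grip_force: 48.6
t 2.95 grasp [452.5 283.6  92. ] ywaw 68.3 tilt [0.0017 0.0011] F [-0.   0.4  5. ] w 0.148 grip 48.6 q6 -0.68
tool shift [  0.2  -0.7 -43. ] az
```

```bash
python3 -m jog '[{"dx":0,"dy":0,"dz":-5,"ax":0,"ay":0,"az":0},{"dx":0,"dy":0,"dz":-12,"ax":0,"ay":0,"az":0},{"dx":0,"dy":0,"dz":-18,"ax":0,"ay":0,"az":0},{"dx":0,"dy":0,"dz":-20,"ax":0,"ay":0,"az":0},{"dx":0,"dy":0,"dz":-20,"ax":0,"ay":0,"az":0},{"dx":0,"dy":0,"dz":-17,"ax":0,"ay":0,"az":0},{"dx":0,"dy":0,"dz":-10,"ax":0,"ay":0,"az":0},{"dx":0,"dy":0,"dz":-6,"ax":0,"ay":0,"az":0}]' && python3 -m jog '[{"dx":-3,"dy":-9,"dz":0,"ax":0,"ay":0,"az":0},{"dx":-6,"dy":-18,"dz":0,"ax":0,"ay":0,"az":0},{"dx":-9,"dy":-26,"dz":0,"ax":0,"ay":0,"az":0},{"dx":-10,"dy":-30,"dz":0,"ax":0,"ay":0,"az":0},{"dx":-10,"dy":-30,"dz":0,"ax":0,"ay":0,"az":0},{"dx":-10,"dy":-30,"dz":0,"ax":0,"ay":0,"az":0},{"dx":-10,"dy":-30,"dz":0,"ax":0,"ay":0,"az":0},{"dx":-10,"dy":-30,"dz":0,"ax":0,"ay":0,"az":0},{"dx":-10,"dy":-30,"dz":0,"ax":0,"ay":0,"az":0},{"dx":-10,"dy":-30,"dz":0,"ax":0,"ay":0,"az":0},{"dx":-10,"dy":-30,"dz":0,"ax":0,"ay":0,"az":0},{"dx":-9,"dy":-26,"dz":0,"ax":0,"ay":0,"az":0},{"dx":-7,"dy":-20,"dz":0,"ax":0,"ay":0,"az":0},{"dx":-4,"dy":-13,"dz":0,"ax":0,"ay":0,"az":0},{"dx":-2,"dy":-7,"dz":0,"ax":0,"ay":0,"az":0},{"dx":0,"dy":0,"dz":0,"ax":0,"ay":0,"az":0},{"dx":0,"dy":0,"dz":0,"ax":0,"ay":0,"az":0}]'; python3 to.py 431 -94.7 170
python3 - <<'E'
from h import *
s=bot.read_state();R=Ro.from_rotvec(s["tcp_rot"]).as_matrix();g=s["tool_pos"]+R[:,2]*(.1547+.086);print("tip exp",g.round(4))
o=[]
for n in("scene","top"):
    c=cam(n); np.save(n+"2.npy",c,allow_pickle=True)
    print(n,"tip px",proj(c,g).round(1),"zero px",proj(c,[.431,-.0947,.075]).round(1))
    u,v=[int(k) for k in proj(c,[.431,-.095,.1])]
    i=c["img"][max(0,v-33):v+33,max(0,u-33):u+33,::-1]; print(n,u-33,v-33); o.append(cv2.resize(cv2.convertScaleAbs(i,alpha=1.5),(396,396),interpolation=cv2.INTER_NEAREST))
cv2.imwrite("pics/p2.png",np.hstack(o))
E
```

```text
time: 3.62
tool_pos: [0.4521, 0.2833, 0.3559]
tcp_rot: [0.591, 3.083, 0.003]
wrist_force: [0.1, -0.3, -0.4]
width: 0.152
grip_force: 48.6
time: 5.03
tool_pos: [0.43, -0.0947, 0.3528]
tcp_rot: [-0.593, -3.083, -0.001]
wrist_force: [1.0, 0.0, 0.7]
width: 0.148
grip_force: 48.7
t 5.03 grasp [429.7 -94.6 198.1] ywaw 68.2 tilt [-0.0016  0.0009] F [1.  0.  0.7] w 0.148 grip 48.7 q6 -1.46
tool shift [-1.3  0.4 28.1] az 
tip exp [ 0.4296 -0.0945  0.1121]
scene tip px [257.3 138.9] zero px [256.6 149.3]
scene 223 109
top tip px [300.4 240.3] zero px [299.2 241.1]
top 267 207
```

View pics/p2.png

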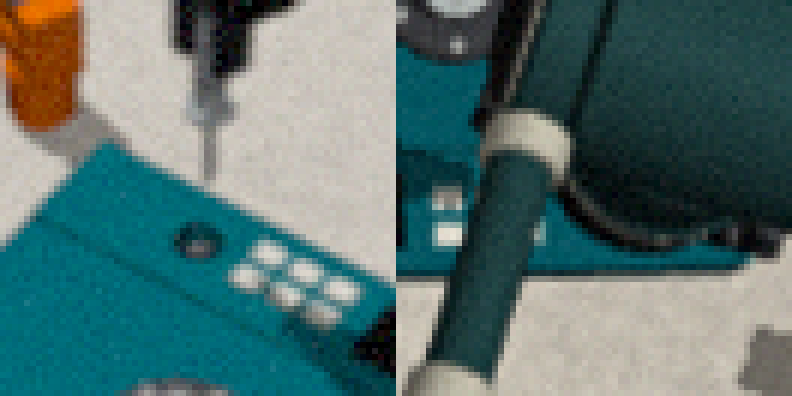

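```bash
python3 - <<'E'
from h import *
c=np.load("scene2.npy",allow_pickle=True).item()
print(onz(c,255.5,148.7,.075),onz(c,255.7,149,.07))
E
```

```text
[ 0.43114483 -0.09835289  0.075     ] [ 0.42797165 -0.10013533  0.07      ]
```

```bash
python3 -m jog '[{"dx":-1.5,"dy":-1,"dz":4,"ax":0,"ay":0,"az":0},{"dx":0,"dy":0,"dz":9,"ax":0,"ay":0,"az":0},{"dx":0,"dy":0,"dz":9,"ax":0,"ay":0,"az":0},{"dx":0,"dy":0,"dz":8,"ax":0,"ay":0,"az":0},{"dx":0,"dy":0,"dz":6,"ax":0,"ay":0,"az":0},{"dx":0,"dy":0,"dz":3,"ax":0,"ay":0,"az":0},{"dx":0,"dy":0,"dz":0,"ax":0,"ay":0,"az":0},{"dx":0,"dy":0,"dz":0,"ax":0,"ay":0,"az":0}]' ; python3 -m jog '[{"dx":0,"dy":0,"dz":1,"ax":0,"ay":0,"az":0},{"dx":0,"dy":0,"dz":1,"ax":0,"ay":0,"az":0},{"dx":0,"dy":0,"dz":1,"ax":0,"ay":0,"az":0},{"dx":0,"dy":0,"dz":0,"ax":0,"ay":0,"az":0}]';python3 -m jog '[{"dx":0,"dy":0,"dz":1,"ax":0,"ay":0,"az":0},{"dx":0,"dy":0,"dz":1,"ax":0,"ay":0,"az":0},{"dx":0,"dy":0,"dz":0,"ax":0,"ay":0,"az":0}]'; python3 to.py 430.7 -96 152
```

```text
time: 5.8
tool_pos: [0.4315, -0.0962, 0.3144]
tcp_rot: [-0.591, -3.085, -0.0]
wrist_force: [-0.1, 0.5, -0.5]
width: 0.144
grip_force: 48.7
time: 6.13
tool_pos: [0.4315, -0.0962, 0.3118]
tcp_rot: [0.592, 3.085, -0.0]
wrist_force: [0.3, -0.5, -0.6]
width: 0.149
grip_force: 48.7
time: 6.38
tool_pos: [0.4316, -0.0963, 0.3098]
tcp_rot: [0.591, 3.085, -0.0]
wrist_force: [0.8, -0.0, 1.8]
width: 0.152
grip_force: 48.7
t 6.38 grasp [431.7 -96.3 155.1] ywaw 68.3 tilt [ 0.0005 -0.0002] F [ 0.8 -0.   1.8] w 0.152 grip 48.7 q6 -1.47
tool shift [ 1.1 -0.1  3.1] az
```

```bash
for i in 1; do python3 -m jog '[{"dx":0,"dy":0,"dz":1,"ax":0,"ay":0,"az":0},{"dx":0,"dy":0,"dz":1,"ax":0,"ay":0,"az":0},{"dx":0,"dy":0,"dz":0,"ax":0,"ay":0,"az":0},{"dx":0,"dy":0,"dz":0,"ax":0,"ay":0,"az":0}]'; python3 -m jog '[{"dx":0,"dy":0,"dz":1,"ax":0,"ay":0,"az":0},{"dx":0,"dy":0,"dz":0,"ax":0,"ay":0,"az":0},{"dx":0,"dy":0,"dz":0,"ax":0,"ay":0,"az":0}]';python3 -m jog '[{"dx":0,"dy":0,"dz":1,"ax":0,"ay":0,"az":0},{"dx":0,"dy":0,"dz":0,"ax":0,"ay":0,"az":0},{"dx":0,"dy":0,"dz":0,"ax":0,"ay":0,"az":0}]'; done | grep -v -e rot -e grip -e wid; python3 to.py
```

```text
time: 6.72
tool_pos: [0.4317, -0.0963, 0.3079]
wrist_force: [0.4, -0.2, 2.1]
time: 6.97
tool_pos: [0.4317, -0.0962, 0.3069]
wrist_force: [0.0, 0.1, 3.3]
time: 7.22
tool_pos: [0.4318, -0.0963, 0.3064]
wrist_force: [-0.4, 0.3, 7.3]
t 7.22 grasp [432.  -96.3 151.7] ywaw 68.3 tilt [ 0.0009 -0.0003] F [-0.4  0.3  7.3] w 0.153 grip 49.2 q6 -1.47
```

```bash
(python3 -m jog '[{"dx":0,"dy":0,"dz":-4,"ax":0,"ay":0,"az":0},{"dx":0,"dy":0,"dz":-9,"ax":0,"ay":0,"az":0},{"dx":0,"dy":0,"dz":-14,"ax":0,"ay":0,"az":0},{"dx":0,"dy":0,"dz":-14,"ax":0,"ay":0,"az":0},{"dx":0,"dy":0,"dz":-9,"ax":0,"ay":0,"az":0}]' && python3 -m jog '[{"dx":4,"dy":10,"dz":0,"ax":0,"ay":0,"az":0},{"dx":6,"dy":18,"dz":0,"ax":0,"ay":0,"az":0},{"dx":9,"dy":26,"dz":0,"ax":0,"ay":0,"az":0},{"dx":10,"dy":30,"dz":0,"ax":0,"ay":0,"az":0},{"dx":10,"dy":30,"dz":0,"ax":0,"ay":0,"az":0},{"dx":10,"dy":30,"dz":0,"ax":0,"ay":0,"az":0},{"dx":10,"dy":30,"dz":0,"ax":0,"ay":0,"az":0},{"dx":10,"dy":30,"dz":0,"ax":0,"ay":0,"az":0},{"dx":10,"dy":30,"dz":0,"ax":0,"ay":0,"az":0},{"dx":10,"dy":30,"dz":0,"ax":0,"ay":0,"az":0},{"dx":10,"dy":30,"dz":0,"ax":0,"ay":0,"az":0},{"dx":9,"dy":26,"dz":0,"ax":0,"ay":0,"az":0},{"dx":7,"dy":20,"dz":0,"ax":0,"ay":0,"az":0},{"dx":4,"dy":13,"dz":0,"ax":0,"ay":0,"az":0},{"dx":2,"dy":7,"dz":0,"ax":0,"ay":0,"az":0},{"dx":0,"dy":0,"dz":0,"ax":0,"ay":0,"az":0},{"dx":0,"dy":0,"dz":0,"ax":0,"ay":0,"az":0}]')|grep time; python3 to.py 452.2 283.4 150
```

```text
time: 7.63
time: 9.05
t 9.05 grasp [451.8 282.5 200.4] ywaw 68.3 tilt [-0.001  -0.0012] F [-0.2 -0.7  0.4] w 0.151 grip 48.8 q6 -0.68
tool shift [-0.1  1.  50.4] az
```

```bash
(python3 -m jog '[{"dx":0,"dy":1,"dz":5,"ax":0,"ay":0,"az":0},{"dx":0,"dy":0,"dz":12,"ax":0,"ay":0,"az":0},{"dx":0,"dy":0,"dz":16,"ax":0,"ay":0,"az":0},{"dx":0,"dy":0,"dz":16,"ax":0,"ay":0,"az":0},{"dx":0,"dy":0,"dz":11,"ax":0,"ay":0,"az":0},{"dx":0,"dy":0,"dz":7,"ax":0,"ay":0,"az":0},{"dx":0,"dy":0,"dz":5,"ax":0,"ay":0,"az":0},{"dx":0,"dy":0,"dz":5,"ax":0,"ay":0,"az":0}]'; python3 -m jog '[{"dx":0,"dy":0,"dz":7,"ax":0,"ay":0,"az":0},{"dx":0,"dy":0,"dz":9,"ax":0,"ay":0,"az":0},{"dx":0,"dy":0,"dz":7,"ax":0,"ay":0,"az":0},{"dx":0,"dy":0,"dz":4,"ax":0,"ay":0,"az":0},{"dx":0,"dy":0,"dz":1.5,"ax":0,"ay":0,"az":0},{"dx":0,"dy":0,"dz":0,"ax":0,"ay":0,"az":0},{"dx":0,"dy":0,"dz":0,"ax":0,"ay":0,"az":0}]')|grep -e time -e force; python3 to.py 452.2 283.4 92
```

```text
time: 9.72
wrist_force: [0.3, 0.8, -0.2]
grip_force: 48.8
time: 10.3
wrist_force: [1.2, 0.7, -0.6]
grip_force: 48.8
t 10.3 grasp [452.7 284.1  95.6] ywaw 68.3 tilt [0.0001 0.0001] F [ 1.2  0.7 -0.6] w 0.151 grip 48.8 q6 -0.68
tool shift [ 0.2 -0.8  3.6] az
```

```bash
python3 -m jog '[{"dx":0,"dy":0,"dz":1.5,"ax":0,"ay":0,"az":0},{"dx":0,"dy":0,"dz":1,"ax":0,"ay":0,"az":0},{"dx":0,"dy":0,"dz":0.8,"ax":0,"ay":0,"az":0},{"dx":0,"dy":0,"dz":0,"ax":0,"ay":0,"az":0}]'; python3 -m jog '[{"dx":0,"dy":0,"dz":0,"ax":0,"ay":0,"az":0},{"dx":0,"dy":0,"dz":0,"ax":0,"ay":0,"az":0},{"dx":0,"dy":0,"dz":0,"ax":0,"ay":0,"az":0},{"dx":0,"dy":0,"dz":-2,"ax":0,"ay":0,"az":0},{"dx":0,"dy":0,"dz":-6,"ax":0,"ay":0,"az":0},{"dx":0,"dy":0,"dz":-14,"ax":0,"ay":0,"az":0},{"dx":0,"dy":0,"dz":-20,"ax":0,"ay":0,"az":0},{"dx":0,"dy":0,"dz":-24,"ax":0,"ay":0,"az":0},{"dx":0,"dy":0,"dz":-24,"ax":0,"ay":0,"az":0},{"dx":0,"dy":0,"dz":-24,"ax":0,"ay":0,"az":0},{"dx":0,"dy":0,"dz":-14,"ax":0,"ay":0,"az":0}]' 0.5 ; python3 to.py 448.5 -299.5 170 -52
```

```text
time: 10.63
tool_pos: [0.4526, 0.2839, 0.2469]
tcp_rot: [0.591, 3.085, -0.0]
wrist_force: [0.3, 0.4, -0.6]
width: 0.151
grip_force: 48.8
time: 11.55
tool_pos: [0.4532, 0.2843, 0.3787]
tcp_rot: [0.591, 3.082, 0.005]
wrist_force: [1.2, 0.3, -0.0]
width: 0.501
grip_force: 0.0
t 11.55 grasp [453.8 284.6 224. ] ywaw 68.3 tilt [0.004  0.0023] F [ 1.2  0.3 -0. ] w 0.501 grip 0.0 q6 -0.68
tool shift [-210.9 -544.9   52.7] az 120.3
```

```bash
(python3 -m jog '[{"dx":-3,"dy":-10,"dz":0,"ax":0,"ay":0,"az":0},{"dx":-8,"dy":-20,"dz":0,"ax":0,"ay":0,"az":0},{"dx":-12.5,"dy":-32,"dz":0,"ax":0,"ay":0,"az":0},{"dx":-12.5,"dy":-32,"dz":0,"ax":0,"ay":0,"az":0},{"dx":-12.5,"dy":-32,"dz":0,"ax":0,"ay":0,"az":0},{"dx":-12.5,"dy":-32,"dz":0,"ax":0,"ay":0,"az":0},{"dx":-12.5,"dy":-32,"dz":0,"ax":0,"ay":0,"az":0},{"dx":-12.5,"dy":-32,"dz":0,"ax":0,"ay":0,"az":0},{"dx":-12.5,"dy":-32,"dz":0,"ax":0,"ay":0,"az":0},{"dx":-12.5,"dy":-32,"dz":0,"ax":0,"ay":0,"az":0},{"dx":-12.5,"dy":-32,"dz":0,"ax":0,"ay":0,"az":0},{"dx":-12.5,"dy":-32,"dz":0,"ax":0,"ay":0,"az":0},{"dx":-12.5,"dy":-32,"dz":0,"ax":0,"ay":0,"az":0},{"dx":-12.5,"dy":-32,"dz":0,"ax":0,"ay":0,"az":0},{"dx":-12.5,"dy":-32,"dz":0,"ax":0,"ay":0,"az":0},{"dx":-12.5,"dy":-32,"dz":0,"ax":0,"ay":0,"az":0},{"dx":-12.5,"dy":-32,"dz":0,"ax":0,"ay":0,"az":0},{"dx":-7,"dy":-20,"dz":0,"ax":0,"ay":0,"az":0},{"dx":-4,"dy":-10,"dz":0,"ax":0,"ay":0,"az":0},{"dx":-1,"dy":-5,"dz":0,"ax":0,"ay":0,"az":0}]' 0.75 && python3 -m jog '[{"dx":0,"dy":0,"dz":0,"ax":0,"ay":0,"az":4},{"dx":0,"dy":0,"dz":0,"ax":0,"ay":0,"az":7},{"dx":0,"dy":0,"dz":0,"ax":0,"ay":0,"az":7},{"dx":0,"dy":0,"dz":0,"ax":0,"ay":0,"az":7},{"dx":0,"dy":0,"dz":0,"ax":0,"ay":0,"az":7},{"dx":0,"dy":0,"dz":0,"ax":0,"ay":0,"az":7},{"dx":0,"dy":0,"dz":0,"ax":0,"ay":0,"az":7},{"dx":0,"dy":0,"dz":0,"ax":0,"ay":0,"az":7},{"dx":0,"dy":0,"dz":0,"ax":0,"ay":0,"az":7},{"dx":0,"dy":0,"dz":0,"ax":0,"ay":0,"az":7},{"dx":0,"dy":0,"dz":0,"ax":0,"ay":0,"az":7},{"dx":0,"dy":0,"dz":0,"ax":0,"ay":0,"az":7},{"dx":0,"dy":0,"dz":0,"ax":0,"ay":0,"az":7},{"dx":0,"dy":0,"dz":0,"ax":0,"ay":0,"az":7},{"dx":0,"dy":0,"dz":0,"ax":0,"ay":0,"az":7},{"dx":0,"dy":0,"dz":0,"ax":0,"ay":0,"az":7},{"dx":0,"dy":0,"dz":0,"ax":0,"ay":0,"az":7},{"dx":0,"dy":0,"dz":0,"ax":0,"ay":0,"az":4},{"dx":0,"dy":0,"dz":0,"ax":0,"ay":0,"az":0},{"dx":0,"dy":0,"dz":0,"ax":0,"ay":0,"az":0}]')|grep -e time -e pos; python3 to.py 448.5 -299.5 56 -52
python3 - <<'E'
from h import *
o=[]
for n,X in(("scene",[.449,-.299,.05]),("scene",[.452,.284,.08])):
    c=cam(n); np.save(n+"3.npy",c,allow_pickle=True)
    u,v=[int(k) for k in proj(c,X)]; a,b=max(0,u-33),max(0,v-33)
    i=c["img"][b:b+66,a:a+66,::-1]; print(n,a,b); o.append(cv2.resize(cv2.convertScaleAbs(i,alpha=1.5),(396,396),interpolation=cv2.INTER_NEAREST))
cv2.imwrite("pics/p3.png",np.hstack(o))
E
```

```text
time: 13.22
tool_pos: [0.4458, -0.3017, 0.3739]
time: 14.88
tool_pos: [0.4465, -0.2991, 0.3745]
t 14.88 grasp [ 446.4 -299.   219.8] ywaw -51.5 tilt [-0.0007  0.0008] F [ 0.3 -0.9 -0.6] w 0.751 grip 0.0 q6 0.26
tool shift [  1.4   1.9 163.8] az 0.5
scene 163 92
scene 355 202
```

View pics/p3.png

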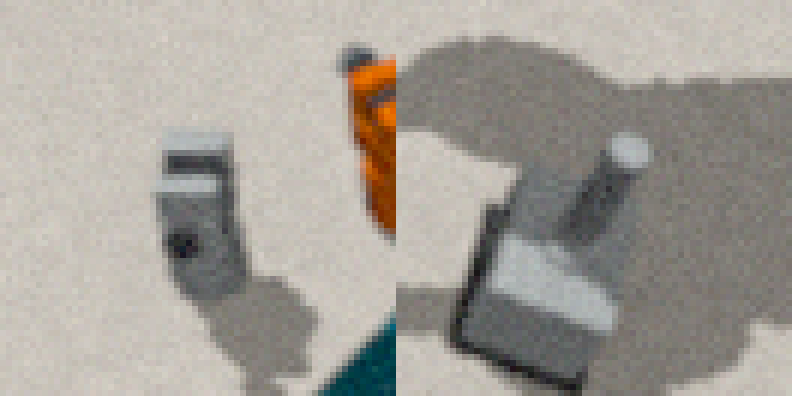

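The tool is back upright in its hole, and the vice's thumbscrew head shows at scene (193,132), pointing at the camera. Descending on the vice.

```bash
python3 -m jog '[{"dx":1.4,"dy":0.5,"dz":6,"ax":0,"ay":0,"az":0.5},{"dx":0,"dy":0.7,"dz":14,"ax":0,"ay":0,"az":0},{"dx":0,"dy":0.7,"dz":20,"ax":0,"ay":0,"az":0},{"dx":0,"dy":0,"dz":22,"ax":0,"ay":0,"az":0},{"dx":0,"dy":0,"dz":22,"ax":0,"ay":0,"az":0},{"dx":0,"dy":0,"dz":22,"ax":0,"ay":0,"az":0},{"dx":0,"dy":0,"dz":20,"ax":0,"ay":0,"az":0},{"dx":0,"dy":0,"dz":17,"ax":0,"ay":0,"az":0},{"dx":0,"dy":0,"dz":12,"ax":0,"ay":0,"az":0},{"dx":0,"dy":0,"dz":6,"ax":0,"ay":0,"az":0},{"dx":0,"dy":0,"dz":2,"ax":0,"ay":0,"az":0},{"dx":0,"dy":0,"dz":0,"ax":0,"ay":0,"az":0},{"dx":0,"dy":0,"dz":0,"ax":0,"ay":0,"az":0}]'; python3 to.py 448.5 -299.5 57 -52;  python3 -m jog '[{"dx":0,"dy":0,"dz":0,"ax":0,"ay":0,"az":0},{"dx":0,"dy":0,"dz":0,"ax":0,"ay":0,"az":0},{"dx":0,"dy":0,"dz":0,"ax":0,"ay":0,"az":0},{"dx":0,"dy":0,"dz":0,"ax":0,"ay":0,"az":0},{"dx":0,"dy":0,"dz":0,"ax":0,"ay":0,"az":0},{"dx":0,"dy":0,"dz":0,"ax":0,"ay":0,"az":0},{"dx":0,"dy":0,"dz":0,"ax":0,"ay":0,"az":0}]' 0 80;  python3 to.py 529 -28 160 -86
```

```text
time: 16.07
tool_pos: [0.4494, -0.3012, 0.2128]
tcp_rot: [2.971, 1.017, 0.001]
wrist_force: [-0.4, -0.0, 0.3]
width: 0.752
grip_force: 0.0
t 16.07 grasp [ 449.6 -301.4   58.1] ywaw -52.2 tilt [ 0.0013 -0.001 ] F [-0.4 -0.   0.3] w 0.752 grip 0.0 q6 0.27
tool shift [ 0.3 -2.2  1.1] az -0.2
time: 16.65
tool_pos: [0.4494, -0.3012, 0.213]
tcp_rot: [2.971, 1.017, 0.002]
wrist_force: [-1.1, -0.0, 6.4]
width: 0.334
grip_force: 79.5
t 16.65 grasp [ 449.6 -301.4   58.3] ywaw -52.2 tilt [ 0.0015 -0.0011] F [-1.1 -0.   6.4] w 0.334 grip 79.5 q6 0.27
tool shift [ 230.4 -167.2 -101.8] az 33.8
```

```bash
(python3 -m jog '[{"dx":0,"dy":0,"dz":-2,"ax":0,"ay":0,"az":0},{"dx":0,"dy":0,"dz":-5,"ax":0,"ay":0,"az":0},{"dx":0,"dy":0,"dz":-10,"ax":0,"ay":0,"az":0},{"dx":0,"dy":0,"dz":-16,"ax":0,"ay":0,"az":0},{"dx":0,"dy":0,"dz":-20,"ax":0,"ay":0,"az":0},{"dx":0,"dy":0,"dz":-20,"ax":0,"ay":0,"az":0},{"dx":0,"dy":0,"dz":-20,"ax":0,"ay":0,"az":0},{"dx":0,"dy":0,"dz":-20,"ax":0,"ay":0,"az":0},{"dx":0,"dy":0,"dz":-15,"ax":0,"ay":0,"az":0},{"dx":0,"dy":0,"dz":-10,"ax":0,"ay":0,"az":0},{"dx":0,"dy":0,"dz":-5,"ax":0,"ay":0,"az":4},{"dx":0,"dy":0,"dz":0,"ax":0,"ay":0,"az":6},{"dx":0,"dy":0,"dz":0,"ax":0,"ay":0,"az":6},{"dx":0,"dy":0,"dz":0,"ax":0,"ay":0,"az":6},{"dx":0,"dy":0,"dz":0,"ax":0,"ay":0,"az":6},{"dx":0,"dy":0,"dz":0,"ax":0,"ay":0,"az":4},{"dx":0,"dy":0,"dz":0,"ax":0,"ay":0,"az":1.9}]'; python3 -m jog '[{"dx":2,"dy":-5,"dz":0,"ax":0,"ay":0,"az":0},{"dx":4,"dy":-11,"dz":0,"ax":0,"ay":0,"az":0},{"dx":7,"dy":-19,"dz":0,"ax":0,"ay":0,"az":0},{"dx":9,"dy":-24,"dz":0,"ax":0,"ay":0,"az":0},{"dx":9,"dy":-24,"dz":0,"ax":0,"ay":0,"az":0},{"dx":9,"dy":-24,"dz":0,"ax":0,"ay":0,"az":0},{"dx":9,"dy":-24,"dz":0,"ax":0,"ay":0,"az":0},{"dx":9,"dy":-24,"dz":0,"ax":0,"ay":0,"az":0},{"dx":9,"dy":-24,"dz":0,"ax":0,"ay":0,"az":0},{"dx":9,"dy":-24,"dz":0,"ax":0,"ay":0,"az":0},{"dx":8,"dy":-22,"dz":0,"ax":0,"ay":0,"az":0},{"dx":6,"dy":-18,"dz":0,"ax":0,"ay":0,"az":0},{"dx":5,"dy":-13,"dz":0,"ax":0,"ay":0,"az":0},{"dx":2,"dy":-7,"dz":0,"ax":0,"ay":0,"az":0},{"dx":1,"dy":-4,"dz":0,"ax":0,"ay":0,"az":0},{"dx":0,"dy":0,"dz":0,"ax":0,"ay":0,"az":0},{"dx":0,"dy":0,"dz":0,"ax":0,"ay":0,"az":0}]')|grep -v rot; python3 to.py 529 -28 190 -86.15
python3 - <<'E'
from h import *
o=[]
for n in("scene","top"):
    c=cam(n); np.save(n+"4.npy",c,allow_pickle=True)
    u,v=[int(k) for k in proj(c,[.529,-.028,.15])]; a,b=max(0,u-30),max(0,v-40)
    i=c["img"][b:b+80,a:a+60,::-1]; print(n,a,b); o.append(cv2.resize(cv2.convertScaleAbs(i,alpha=1.5),(390,520),interpolation=cv2.INTER_NEAREST))
cv2.imwrite("pics/p4.png",np.hstack(o))
E
```

```text
time: 18.07
tool_pos: [0.4485, -0.3006, 0.3544]
wrist_force: [-0.6, -0.9, -3.5]
width: 0.337
grip_force: 78.9
time: 19.48
tool_pos: [0.5283, -0.0279, 0.3547]
wrist_force: [0.7, 0.6, -2.6]
width: 0.337
grip_force: 79.3
t 19.48 grasp [528.2 -28.  200. ] ywaw -86.1 tilt [-0.0005 -0.0003] F [ 0.7  0.6 -2.6] w 0.337 grip 79.3 q6 1.4
tool shift [ 0.8  0.1 10. ] az 0.1
scene 223 125
top 247 159
```

View pics/p4.png

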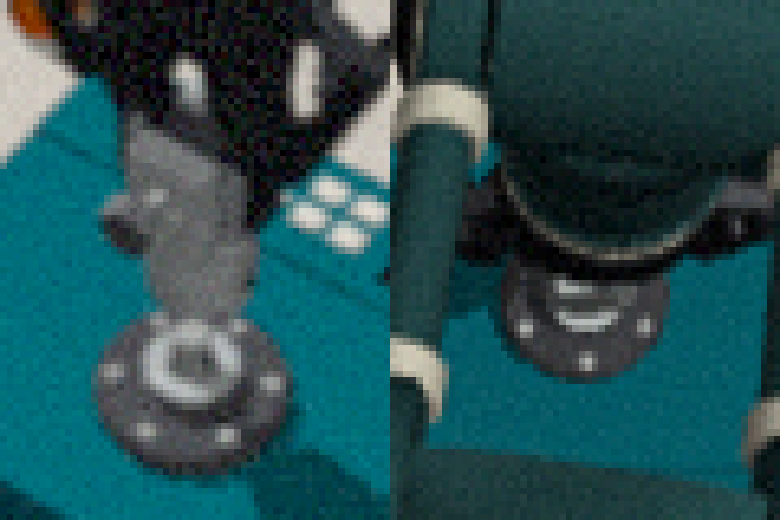

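The vice hangs above the spigot with its thumbscrew to the rear. Scene view: skirt at about (254,168), boss centre at about (252,185). I'll refine the offset from edges.

```bash
python3 - <<'E'
from h import *
S=np.load("scene4.npy",allow_pickle=True).item();S0=np.load("scene0.npy",allow_pickle=True).item()
def ell(c):
    hsv=cv2.cvtColor(c["img"],cv2.COLOR_RGB2HSV); m=255-cv2.inRange(hsv,(80,110,20),(105,255,255))
    return m,hsv
m,hsv=ell(S0)
cs=[k for k in cv2.findContours(m,cv2.RETR_LIST,cv2.CHAIN_APPROX_NONE)[0] if 300<cv2.contourArea(k)<1500 and cv2.pointPolygonTest(k,(252,186),False)>0]
for k in cs: 
    e=cv2.fitEllipse(k);print("boss scene0",e, onz(S0,*e[0],.085).round(4))
print("exp boss",proj(S0,[.529,-.028,.085]))
# edges of skirt
sat=cv2.cvtColor(S["img"],cv2.COLOR_RGB2HSV)[:,:,1].astype(int)
for v in range(161,175): print(v,sat[v,238:270].tolist())
for z in(.142,.155,.17):
    for dx in(-.003,0,.003): print(z,dx,proj(S,[.5282+dx,-.028,z]).round(2))
E
```

```text
boss scene0 ((252.14564514160156, 184.3577423095703), (24.796478271484375, 29.200260162353516), 91.49346923828125) [ 0.5327 -0.0279  0.085 ]
exp boss [253.10588347 183.35557176]
161 [191, 143, 33, 18, 49, 42, 58, 39, 9, 17, 33, 20, 9, 8, 19, 11, 14, 11, 13, 22, 12, 18, 10, 28, 122, 255, 255, 255, 255, 255, 255, 255]
162 [255, 255, 90, 82, 32, 9, 8, 24, 26, 4, 12, 21, 19, 8, 7, 11, 27, 17, 12, 23, 27, 15, 21, 16, 56, 255, 255, 255, 255, 255, 255, 255]
163 [255, 255, 251, 172, 119, 82, 68, 20, 31, 26, 8, 26, 16, 20, 0, 7, 38, 8, 7, 10, 22, 7, 11, 15, 50, 255, 255, 255, 255, 255, 255, 255]
164 [255, 255, 255, 255, 247, 170, 157, 55, 8, 33, 15, 8, 16, 4, 11, 8, 8, 24, 10, 17, 14, 18, 12, 9, 86, 199, 255, 255, 255, 255, 255, 255]
165 [255, 255, 255, 255, 255, 255, 198, 112, 23, 28, 16, 23, 11, 15, 8, 4, 20, 7, 15, 11, 7, 8, 17, 12, 104, 255, 255, 255, 255, 255, 255, 255]
166 [255, 255, 255, 255, 255, 255, 211, 126, 19, 12, 12, 15, 11, 8, 18, 8, 10, 18, 16, 13, 20, 7, 8, 46, 89, 255, 255, 255, 255, 255, 255, 255]
167 [255, 255, 255, 255, 255, 255, 252, 129, 26, 16, 16, 7, 8, 14, 17, 0, 14,
[... 633 characters left out ...]
5, 255, 255, 255, 255, 255]
172 [255, 255, 255, 255, 255, 255, 255, 200, 214, 103, 52, 17, 21, 12, 11, 7, 7, 7, 4, 11, 18, 54, 155, 255, 255, 255, 255, 255, 255, 255, 255, 255]
173 [255, 255, 255, 255, 255, 255, 176, 105, 50, 20, 16, 17, 20, 11, 3, 28, 7, 8, 21, 21, 29, 67, 165, 235, 255, 255, 243, 255, 255, 255, 255, 255]
174 [255, 255, 255, 255, 255, 126, 95, 27, 11, 10, 3, 7, 9, 3, 7, 3, 18, 8, 26, 8, 18, 8, 25, 92, 255, 255, 255, 255, 255, 255, 249, 255]
0.142 -0.003 [254.32 166.87]
0.142 0 [253.48 167.67]
0.142 0.003 [252.64 168.48]
0.155 -0.003 [254.37 163.08]
0.155 0 [253.52 163.88]
0.155 0.003 [252.67 164.69]
0.17 -0.003 [254.43 158.57]
0.17 0 [253.56 159.38]
0.17 0.003 [252.7 160.2]
```

```bash
python3 - <<'E'
from h import *
S=np.load("scene4.npy",allow_pickle=True).item()
print(onz(S,252.35,182.5,.086))
T=np.load("top0.npy",allow_pickle=True).item()
# boss bolts in the top crop2 (7x, origin 222,175)
q=np.array([(381,131),(448,164),(451,239),(388,277),(321,241),(319,170)])/7+[222,175]-.5
print(q.mean(0),onz(T,*q.mean(0),.086))
print(tri(S,(252.35,182.5),T,q.mean(0)))
E
```

```text
[ 0.52873647 -0.03050978  0.086     ]
[276.45238095 203.5952381 ] [ 0.52918566 -0.02858431  0.086     ]
(array([ 0.52929921, -0.02916   ,  0.0874468 ]), np.float64(0.0014403849788041472))
```

```bash
(python3 -m jog '[{"dx":0.7,"dy":1.9,"dz":3,"ax":0,"ay":0,"az":0},{"dx":0,"dy":0,"dz":6,"ax":0,"ay":0,"az":0},{"dx":0,"dy":0,"dz":7,"ax":0,"ay":0,"az":0},{"dx":0,"dy":0,"dz":6,"ax":0,"ay":0,"az":0},{"dx":0,"dy":0,"dz":3,"ax":0,"ay":0,"az":0},{"dx":0,"dy":0,"dz":0,"ax":0,"ay":0,"az":0},{"dx":0,"dy":0,"dz":0,"ax":0,"ay":0,"az":0}]'; python3 to.py 529 -29.9 174 -86.15; python3 -m jog '[{"dx":0,"dy":0,"dz":1.5,"ax":0,"ay":0,"az":0},{"dx":0,"dy":0,"dz":1.5,"ax":0,"ay":0,"az":0},{"dx":0,"dy":0,"dz":0,"ax":0,"ay":0,"az":0},{"dx":0,"dy":0,"dz":0,"ax":0,"ay":0,"az":0}]';  python3 to.py; python3 -m jog '[{"dx":0,"dy":0,"dz":1.5,"ax":0,"ay":0,"az":0},{"dx":0,"dy":0,"dz":1,"ax":0,"ay":0,"az":0},{"dx":0,"dy":0,"dz":0,"ax":0,"ay":0,"az":0},{"dx":0,"dy":0,"dz":0,"ax":0,"ay":0,"az":0}]'; python3 to.py)|grep -e "^t "
```

```text
t 20.17 grasp [529.  -29.7 174.6] ywaw -86.1 tilt [-0.0011  0.0001] F [-0.1  1.1 -2.5] w 0.339 grip 79.3 q6 1.4
t 20.5 grasp [529.4 -29.7 172.3] ywaw -86.1 tilt [ 0.0002 -0.    ] F [-0.6  0.1 -3.4] w 0.338 grip 79.3 q6 1.4
t 20.83 grasp [529.4 -29.7 169.6] ywaw -86.1 tilt [-0. -0.] F [-0.1  0.5 -3. ] w 0.33 grip 79.3 q6 1.4
```

```bash
(python3 -m jog '[{"dx":0,"dy":0,"dz":1.5,"ax":0,"ay":0,"az":0},{"dx":0,"dy":0,"dz":1.5,"ax":0,"ay":0,"az":0},{"dx":0,"dy":0,"dz":0,"ax":0,"ay":0,"az":0},{"dx":0,"dy":0,"dz":0,"ax":0,"ay":0,"az":0}]';  python3 to.py; python3 -m jog '[{"dx":0,"dy":0,"dz":1.5,"ax":0,"ay":0,"az":0},{"dx":0,"dy":0,"dz":1.5,"ax":0,"ay":0,"az":0},{"dx":0,"dy":0,"dz":0,"ax":0,"ay":0,"az":0},{"dx":0,"dy":0,"dz":0,"ax":0,"ay":0,"az":0}]'; python3 to.py)|grep -e "^t "
```

```text
t 21.17 grasp [529.4 -29.9 166.5] ywaw -86.1 tilt [ 0.     -0.0003] F [ 0.4 -1.5 -4.4] w 0.335 grip 79.3 q6 1.4
t 21.5 grasp [529.4 -29.9 163.5] ywaw -86.1 tilt [ 0.0001 -0.0003] F [-0.1 -2.6 -4.6] w 0.334 grip 79.3 q6 1.4
```

It's over the spigot with a light side load toward −y. I'll ease that way and continue.

```bash
(python3 -m jog '[{"dx":0,"dy":0.7,"dz":1,"ax":0,"ay":0,"az":0},{"dx":0,"dy":0,"dz":1.5,"ax":0,"ay":0,"az":0},{"dx":0,"dy":0,"dz":1.5,"ax":0,"ay":0,"az":0},{"dx":0,"dy":0,"dz":0,"ax":0,"ay":0,"az":0},{"dx":0,"dy":0,"dz":0,"ax":0,"ay":0,"az":0}]';  python3 to.py; python3 -m jog '[{"dx":0,"dy":0,"dz":1.5,"ax":0,"ay":0,"az":0},{"dx":0,"dy":0,"dz":1.5,"ax":0,"ay":0,"az":0},{"dx":0,"dy":0,"dz":0,"ax":0,"ay":0,"az":0},{"dx":0,"dy":0,"dz":0,"ax":0,"ay":0,"az":0}]'; python3 to.py)|grep -e "^t "
```

```text
t 21.92 grasp [529.2 -30.3 159.4] ywaw -86.1 tilt [-0.0005  0.0003] F [-0.2  0.2 -3.9] w 0.33 grip 79.3 q6 1.4
t 22.25 grasp [529.2 -30.3 156.5] ywaw -86.1 tilt [-0.0005  0.0001] F [ 0.3 -0.2 -2.8] w 0.335 grip 79.3 q6 1.4
```

```bash
(python3 -m jog '[{"dx":0,"dy":0,"dz":1.5,"ax":0,"ay":0,"az":0},{"dx":0,"dy":0,"dz":1.5,"ax":0,"ay":0,"az":0},{"dx":0,"dy":0,"dz":0,"ax":0,"ay":0,"az":0},{"dx":0,"dy":0,"dz":0,"ax":0,"ay":0,"az":0}]';  python3 to.py; python3 -m jog '[{"dx":0,"dy":0,"dz":1,"ax":0,"ay":0,"az":0},{"dx":0,"dy":0,"dz":1,"ax":0,"ay":0,"az":0},{"dx":0,"dy":0,"dz":0,"ax":0,"ay":0,"az":0},{"dx":0,"dy":0,"dz":0,"ax":0,"ay":0,"az":0}]'; python3 to.py; python3 -m jog '[{"dx":0,"dy":0,"dz":1,"ax":0,"ay":0,"az":0},{"dx":0,"dy":0,"dz":1,"ax":0,"ay":0,"az":0},{"dx":0,"dy":0,"dz":0,"ax":0,"ay":0,"az":0},{"dx":0,"dy":0,"dz":0,"ax":0,"ay":0,"az":0}]'; python3 to.py)|grep -e "^t "
```

```text
t 22.58 grasp [529.6 -30.4 154.4] ywaw -86.1 tilt [ 0.0004 -0.    ] F [-1.6  0.2  1.3] w 0.337 grip 79.8 q6 1.4
t 22.92 grasp [529.6 -30.4 152.2] ywaw -86.1 tilt [ 0.0006 -0.    ] F [-2.6 -0.2  5.1] w 0.333 grip 80.0 q6 1.4
t 23.25 grasp [529.7 -30.4 150.4] ywaw -86.1 tilt [ 0.0006 -0.    ] F [-3.2  0.7  7.8] w 0.338 grip 80.3 q6 1.4
```

Spring load is rising as expected; pressing on to the stop, easing slightly toward −x.

```bash
(python3 -m jog '[{"dx":-0.4,"dy":0,"dz":1,"ax":0,"ay":0,"az":0},{"dx":0,"dy":0,"dz":1,"ax":0,"ay":0,"az":0},{"dx":0,"dy":0,"dz":0,"ax":0,"ay":0,"az":0},{"dx":0,"dy":0,"dz":0,"ax":0,"ay":0,"az":0}]';  python3 to.py; python3 -m jog '[{"dx":0,"dy":0,"dz":1,"ax":0,"ay":0,"az":0},{"dx":0,"dy":0,"dz":0,"ax":0,"ay":0,"az":0},{"dx":0,"dy":0,"dz":0,"ax":0,"ay":0,"az":0}]'; python3 to.py; python3 -m jog '[{"dx":0,"dy":0,"dz":1,"ax":0,"ay":0,"az":0},{"dx":0,"dy":0,"dz":0,"ax":0,"ay":0,"az":0},{"dx":0,"dy":0,"dz":0,"ax":0,"ay":0,"az":0}]'; python3 to.py)|grep -e "^t "
```

```text
t 23.58 grasp [529.6 -30.4 148.9] ywaw -86.1 tilt [ 0.0014 -0.    ] F [-3.7  0.9  8.6] w 0.332 grip 80.6 q6 1.4
t 23.83 grasp [529.7 -30.4 148.3] ywaw -86.1 tilt [ 0.0014 -0.    ] F [-3.2  0.7  9.6] w 0.337 grip 81.1 q6 1.4
t 24.08 grasp [529.8 -30.4 148.3] ywaw -86.1 tilt [ 0.0016 -0.    ] F [-5.9  1.5 15.5] w 0.34 grip 81.7 q6 1.4
```

```bash
python3 -m jog '[{"dx":-0.4,"dy":0,"dz":0.7,"ax":0,"ay":0,"az":0},{"dx":0,"dy":0,"dz":0,"ax":0,"ay":0,"az":0},{"dx":0,"dy":0,"dz":0,"ax":0,"ay":0,"az":0},{"dx":0,"dy":0,"dz":0,"ax":0,"ay":0,"az":0},{"dx":0,"dy":0,"dz":0,"ax":0,"ay":0,"az":0}]' - 100 | head -1; python3 to.py
python3 - <<'E'
from h import *
c=cam("scene"); i=c["img"][110:210,180:340,::-1]; cv2.imwrite("pics/p5.png",cv2.resize(cv2.convertScaleAbs(i,alpha=1.5),(800,500),interpolation=cv2.INTER_NEAREST))
E
```

```text
time: 24.5
t 24.5 grasp [529.7 -30.4 148.3] ywaw -86.1 tilt [ 0.0025 -0.0001] F [-6.5  1.6 18.4] w 0.33 grip 96.9 q6 1.4
```

View pics/p5.png

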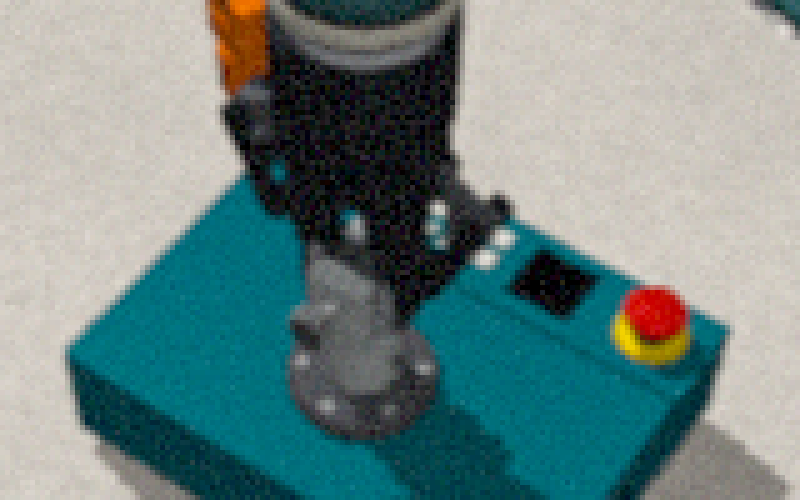

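The vice sits on the spigot, covering the collar (crop (360,370), scene (252,184)). Its thumbscrew points to the rear (scene (242,175)), and it is held down at 18 N against the stop.

```bash
python3 -c "
from workcell import bot
print(bot.finish_job())"
```

```text
the job is handed in; nothing more can be done
None
```

I pushed the zero button in with the pin tool, put the tool back in its stand, and handed the job in at about 24.5 s with the arm still holding the vice on the spigot, thumbscrew to the rear, pressed down on the collar stop at about 18 N.

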